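# Size an unmarked lens adapter in the stepped bore gauge

### The arm

A 6-joint arm with a two-finger parallel gripper is mounted at the origin on the work surface. World frame = base frame: x ahead of the robot, y to its left, z up, the work surface at z = 0. Lengths are in m, angles in degrees, forces in N, time in s.
With the tool pointing down it reaches from about 0.3 to 0.75 m from the base axis. Payload 8.5 kg.
Tool frame: the origin (TCP) lies between the finger pads; the fingertips stand 17 mm ahead of it and the grasp point (between the pads) lies 2 mm behind it; z points along the fingers, y is the direction in which the jaws open and shut (so a half turn about z gives the same grasp; the last joint's range is limited). The gripper opens to 85 mm and grips with 20 to 120 N. Pads are 22 mm wide; open, the fingers measure 114 mm over their backs; the gripper's body (76 mm by 85 mm) begins 54 mm behind the grasp point. The pads swing forward as they close: fully open they stand 13 mm farther back than shut.
Start: joints at [58.539, 21.807, 74.336, -0, 83.858, -12.336], TCP at [0.18, 0.52, 0.248] pointing down, gripper open.
Joint ranges: [-178.18, 178.18], [-50.72, 133.34], [12.68, 142.11], [-81.47, 261.47], [9.98, 163.14], [-165.26, 165.26]. Speed limits (degrees/s): [136.94, 136.94, 180, 180, 180, 180].

### API

Orientations are given as a 3x3 rotation matrix whose columns are the frame's x, y, z axes.
In Python, from rig import readout, eyes, env gives the robot as it stands.
- The arm moves only by the tool arm_command, never from a script. Its argument "rows" is text: rows parted by semicolons, each of 7 numbers parted by spaces: the closure, from 0 (fully open) to 1 (shut), then the shift along the tool's x, y, z in mm, then the turn, a rotation vector about the tool's x, y, z in degrees. In form: grip dx dy dz rx ry rz; .... A call has 1 to 5 rows; each row shifts and turns the commanded pose from where the row before left it, along the tool's axes as they then stand; what a row does not reach is not made up. A row lasts 1/12 s, in which the tool goes at most 41.7 mm and 7.16 degrees, less where a joint would pass 70% of its speed; a pose out of reach is approached as far as the arm can. A call with a gripper value outside its range is refused whole. The fingers move at their own pace and stop on an object; "squeeze" is the grip in N (left out, the last holds). Time passes only in rows, so rows that do not move let the fingers close. It gives the time, the measured TCP pose, the force and the opening at its end, in the units of the state.
- readout.observe(): the state, without advancing time (a new reading comes with each control period).
- eyes.get_image(name): name is "side" or "top"; returns the picture (420x560x3 uint8, red, green, blue); there is no depth.
- eyes.camera_model(name): a dict with "mtx" (3x3 intrinsics, pixels), "k1" (the pictures are not rectified: a ray, as slopes to the right and down, at radius r is drawn at 1 + k1 r^2 times it, then the intrinsics apply), "view" (4x4, takes a point from world to camera coordinates). Camera axes: x right, y up, looking along -z (the intrinsics and any distortion apply to the point x, -y, -z); pixel columns grow to the right and rows downward; lengths in m; the calibration is good to about 2 mm. A picture is of the moment at which its call begins. camera_model takes no time and is no camera call.
- env.close_job(): hands the job in, once; it reports no verdict.
The state is a dict: "time_s": time; "q": joint angles; "qvel": joint speeds; "joint_efforts": joint torques, N m; "position": TCP position; "tool_rot": TCP orientation; "ft_force": force on the tool from outside, world axes, zero at the start; "wrist_torque": the same for the moment, N m; "grip_width": finger opening in m.
Only numpy, scipy, OpenCV 4.12 (cv2) and the standard library are available. Lean on these libraries where they do the work, as an engineer would, in place of code of your own. Each camera call takes 0.05 s, during which the arm holds its last target. There are 200 camera calls.

### The job

The lens adapter standing on the round pad has lost its size mark: pick it up and try its spigot in the bores of the stepped gauge, starting at the smallest and going up one bore at a time, setting it down slowly and pressing only lightly, until it enters one. Leave it standing in that bore, fully home with its flange flat on the step. It must not go into a bore that is too big for it, and the adapters in the tray and everything else on the bench are to be left where they are.

Things in the scene. Friction and masses are not known exactly. Their poses are not given: they have to be found in the camera images.
- adapter_a: One of four lookalike lens adapters, 43 mm tall, about 130 g. From the bottom up: a steel spigot 10 mm long, its foot chamfered 0.8 mm; a black flange 48 mm in diameter, 10 to 15 mm up, overhanging the spigot; a black knurled head 34 mm in diameter, 15 to 43 mm up, with a lens on top: grip it here, from above. Origin: centre of the spigot's underside; z up along its axis.
- adapter_b: Lookalike of adapter_a, with the same flange and head. The four spigots are 26, 30, 34 and 38 mm in diameter, one of each; which adapter has which is not known (the overhanging flange hides it).
- adapter_c: Lookalike of adapter_a and adapter_b. At the start one of the four, not always the same, stands on the round pad: that is the one to be sized.
- adapter_d: Lookalike of adapter_a and adapter_b. The three adapters that are not on the pad stand in a grey tray with three compartments, right of the robot's front, and stay there. A held adapter may creep a millimetre or two in the fingers each time it is pressed on the gauge.
- gauge: Stepped bore gauge, fixed and rigid: an aluminium staircase of four level treads on a dark base plate 78 by 252 mm. Treads 66 mm (x) by 60 mm (y), rising along -y: 24, 30, 36, 42 mm above the bench; bores 60 mm apart, one upright round bore in the middle of each, open to the base plate. Origin: centre of the base's underside; y along the row towards the lowest tread, x across it, z up.
- bore_1 (a point): Centre of the mouth of the smallest bore, in the lowest tread (24 mm above the bench), level with the tread's face; axes as the gauge. Bore 27.2 mm: takes the 26 mm spigot, 1.2 mm slack on the diameter.
- bore_2 (a point): The same for the second bore, tread at 30 mm, bore 31.2 mm: takes the 30 mm spigot.
- bore_3 (a point): The same for the third bore, tread at 36 mm, bore 35.2 mm: takes the 34 mm spigot.
- bore_4 (a point): The same for the largest bore, highest tread at 42 mm, bore 39.2 mm: takes the 38 mm spigot. A spigot that has entered its bore goes 10 mm down, until the flange lies flat on the tread.
- pad_top (a point): Centre of the top of the round black rubber pad, 90 mm in diameter, 4 mm thick, fixed to the bench, on which the adapter to be sized stands at the start.
- solvent: Bystander: amber bottle, 52 mm in diameter, 130 mm tall. Origin at its underside.
- dish: Bystander: open glass dish, 90 mm in diameter, 14 mm tall. Origin at its underside.
- carrier: Bystander: closed white round wafer carrier, 120 mm in diameter, 16 mm tall. Origin at its underside.
- objective: Bystander: microscope objective standing on its front, 33 mm in diameter, 49 mm tall. Origin at its underside.
- canister: Bystander: white jar with black lid, 48 mm in diameter, 65 mm tall. Origin at its underside.
- tweezers: Bystander: steel tweezers lying along x, 140 mm long, 8 mm high. Origin on the bench under the middle.
- driver: Bystander: screwdriver lying along x, 150 mm long. Origin on the bench under the middle.

How it is judged (in metres and radians):
On the way, in this order (a step that is already met when the one before it is completed fails the run):
1. the adapter's spigot is tried in the smallest bore (set on its mouth within 6 mm of its axis with more than 1 N) (((horizontal distance between adapter_a and bore_1 below 0.006 m and z of adapter_a in the frame of bore_1 below 0.002 m and contact force between adapter_a and gauge above 1 N) or (horizontal distance between adapter_c and bore_1 below 0.006 m and z of adapter_c in the frame of bore_1 below 0.002 m and contact force between adapter_c and gauge above 1 N) or (horizontal distance between adapter_d and bore_1 below 0.006 m and z of adapter_d in the frame of bore_1 below 0.002 m and contact force between adapter_d and gauge above 1 N))).
2. then in the second bore (set on its mouth likewise, or 2 mm down it if it is that size) (((horizontal distance between adapter_a and bore_2 below 0.006 m and z of adapter_a in the frame of bore_2 below 0.002 m and contact force between adapter_a and gauge above 1 N) or (horizontal distance between adapter_c and bore_2 below 0.006 m and z of adapter_c in the frame of bore_2 below 0.002 m and contact force between adapter_c and gauge above 1 N) or (horizontal distance between adapter_d and bore_2 below 0.003 m and z of adapter_d in the frame of bore_2 below -0.002 m))).
3. then in the third bore likewise, unless it belongs in the second, where it must now go fully home ((((horizontal distance between adapter_a and bore_3 below 0.003 m and z of adapter_a in the frame of bore_3 below -0.002 m) or (horizontal distance between adapter_c and bore_3 below 0.006 m and z of adapter_c in the frame of bore_3 below 0.002 m and contact force between adapter_c and gauge above 1 N)) or (horizontal distance between adapter_d and bore_2 below 0.0025 m and z of adapter_d in the frame of bore_2 below -0.0085 m and angle between adapter_d's own z axis and vertical below 0.06 rad))).
At the end, for the whole second after the job is handed in: The adapter from the pad stands in the smallest bore that admits it: within 2.5 mm of the axis, underside 8.5 mm or more below the tread (flange within 1.5 mm of it), upright to 0.06 rad, under 20 mm/s, released; the other adapters within 15 mm of their starts ((((horizontal distance between adapter_a and bore_3 below 0.0025 m and z of adapter_a in the frame of bore_3 below -0.0085 m and angle between adapter_a's own z axis and vertical below 0.06 rad) and linear speed of adapter_a below 0.02 m/s and distance of each of adapter_b, adapter_c, adapter_d from where it was at the start of the episode below 0.015 m and horizontal distance between each of adapter_b, adapter_c, adapter_d and pad_top above 0.04 m) or ((horizontal distance between adapter_c and bore_4 below 0.0025 m and z of adapter_c in the frame of bore_4 below -0.0085 m and angle between adapter_c's own z axis and vertical below 0.06 rad) and linear speed of adapter_c below 0.02 m/s and distance of each of adapter_a, adapter_b, adapter_d from where it was at the start of the episode below 0.015 m and horizontal distance between each of adapter_a, adapter_b, adapter_d and pad_top above 0.04 m) or ((horizontal distance between adapter_d and bore_2 below 0.0025 m and z of adapter_d in the frame of bore_2 below -0.0085 m and angle between adapter_d's own z axis and vertical below 0.06 rad) and linear speed of adapter_d below 0.02 m/s and distance of each of adapter_a, adapter_b, adapter_c from where it was at the start of the episode below 0.015 m and horizontal distance between each of adapter_a, adapter_b, adapter_c and pad_top above 0.04 m))); the robot touches nothing.
It fails at once if an adapter is pressed on the gauge with more than 60 N, the knock of setting it down included (contact force between any of adapter_a, adapter_b, adapter_c, adapter_d and gauge above 60 N).
It fails at once if an adapter goes into a bore that is too big for it (3 mm down it) ((horizontal distance between adapter_a and bore_4 below 0.009 m and z of adapter_a in the frame of bore_4 below -0.003 m) or (horizontal distance between adapter_b and bore_2 below 0.009 m and z of adapter_b in the frame of bore_2 below -0.003 m) or (horizontal distance between adapter_b and bore_3 below 0.009 m and z of adapter_b in the frame of bore_3 below -0.003 m) or (horizontal distance between adapter_b and bore_4 below 0.009 m and z of adapter_b in the frame of bore_4 below -0.003 m) or (horizontal distance between adapter_d and bore_3 below 0.009 m and z of adapter_d in the frame of bore_3 below -0.003 m) or (horizontal distance between adapter_d and bore_4 below 0.009 m and z of adapter_d in the frame of bore_4 below -0.003 m)).
It fails at once if a second adapter is moved (more than 15 mm) (distance of each of adapter_a, adapter_b from where it was at the start of the episode above 0.015 m or distance of each of adapter_a, adapter_c from where it was at the start of the episode above 0.015 m or distance of each of adapter_a, adapter_d from where it was at the start of the episode above 0.015 m or distance of each of adapter_b, adapter_c from where it was at the start of the episode above 0.015 m or distance of each of adapter_b, adapter_d from where it was at the start of the episode above 0.015 m or distance of each of adapter_c, adapter_d from where it was at the start of the episode above 0.015 m).
It fails at once if a bystander is moved (more than 20 mm) (distance of any of solvent, dish, carrier, objective, canister, tweezers, driver from where it was at the start of the episode above 0.02 m).
It also fails if it takes over 72 s, if anything falls off the work surface, if the arm or the gripper's body presses on something with over 40 N, if the wrist force passes 120 N, or if a joint passes its speed limit or range.

## Working session

There is one attempt and no reset: what is moved stays moved. The work goes in short steps, Python scripts to look and compute and a tool call to move; the robot and the scene stay as the last step left them, time stands still between calls to the robot, and variables do not carry over. Pictures are saved under pics/ and viewed, about 8 in all and at most 12, crops included, and the job is handed in when it is done.

Besides the shell and the picture viewer there is one more tool, called after ">>>" as name(argument=value, ...) on one line, values as JSON. arm_command: Moves the arm, as the interface text tells. Its arguments: {"type":"object","properties":{"rows":{"type":"string"},"squeeze":{"type":"number"}},"required":["rows"]}

```bash
mkdir -p pics; ls
python3 - <<'E'
from rig import readout, eyes, env
import cv2
s=readout.observe(); print(s)
for n in("side","top"):
    im=eyes.get_image(n); cv2.imwrite(f"pics/{n}0.png",im[:,:,::-1]); print(n,eyes.camera_model(n))
E
```

```text
pics
{'time_s': 0.0, 'q': array([ 5.85405288e+01,  2.18395407e+01,  7.43858443e+01, -7.94828372e-04,
        8.38572218e+01, -1.23350622e+01]), 'qvel': array([-0.07295072, -0.04572086,  0.08095834, -0.03285893, -0.01577877,
        0.01141672]), 'joint_efforts': array([-1.38350766e-03, -4.48442531e+01, -2.31279981e+01, -2.28463887e-04,
        4.53977671e-03, -4.06848528e-05]), 'position': array([0.18004298, 0.51940506, 0.24771892]), 'tool_rot': array([[-9.44809806e-01,  3.27618499e-01, -7.40683208e-04],
       [ 3.27619204e-01,  9.44809042e-01, -1.23703463e-03],
       [ 2.94528765e-04, -1.41142449e-03, -9.99998961e-01]]), 'ft_force': array([ 0.71397345, -0.37322155, -0.48750821]), 'wrist_torque': array([-0.01816701,  0.03349407, -0.00411078]), 'grip_width': 0.08538765340473252}
side {'mtx': array([[443.80525566,   0.        , 278.28378682],
       [  0.        , 443.80525566, 214.03454966],
       [  0.        ,   0.        ,   1.        ]]), 'k1': -0.023959797898971204, 'view': array([[ 0.92598103, -0.37699008, -0.02091903, -0.53507477],
       [ 0.25620263,  0.58666824,  0.76823212, -0.19382092],
       [-0.27734336, -0.71672788,  0.63982951, -0.85726464],
       [ 0.        ,  0.        ,  0.        ,  1.        ]])}
top {'mtx': array([[404.36053946,   0.        , 273.87076996],
       [  0.        , 404.36053946, 208.84058503],
       [  0.        ,   0.        ,   1.        ]]), 'k1': -0.10630903959576457, 'view': array([[-2.05356475e-02, -9.99789021e-01, -4.48799753e-04,
         1.02969704e-02],
       [ 9.97085228e-01, -2.05130993e-02,  7.34864616e-02,
        -5.75741916e-01],
       [-7.34801638e-02,  1.06160047e-03,  9.97296114e-01,
        -9.76649951e-01],
       [ 0.00000000e+00,  0.00000000e+00,  0.00000000e+00,
         1.00000000e+00]])}
```

View pics/top0.png

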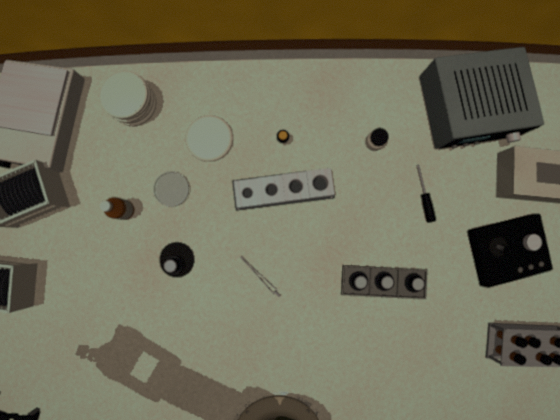

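View pics/side0.png

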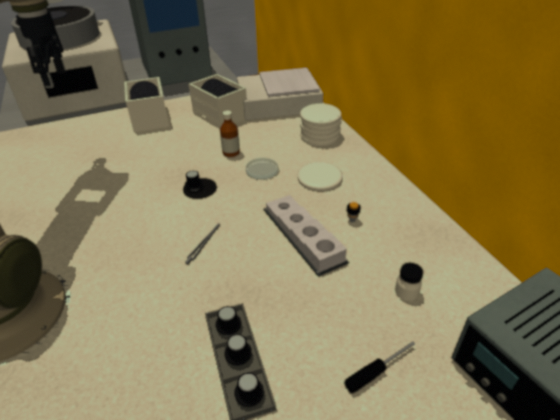

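```bash
cat > h.py <<'E'
import numpy as np, cv2
from rig import readout, eyes, env
CM={n:eyes.camera_model(n) for n in("side","top")}
def ray(n,uv):
    c=CM[n]; p=cv2.undistortPoints(np.array(uv,float).reshape(-1,1,2),c["mtx"],np.array([c["k1"],0,0,0])).reshape(-1,2)
    R,t=c["view"][:3,:3],c["view"][:3,3]
    return -R.T@t, np.c_[p[:,0],-p[:,1],-np.ones(len(p))]@R
def onz(n,uv,z):
    o,d=ray(n,uv); z=np.asarray(z,float); return (o+d*((z-o[2])/d[:,2])[:,None])
def proj(n,P):
    c=CM[n]; p=np.atleast_2d(P)@c["view"][:3,:3].T+c["view"][:3,3]
    p=p*[1,-1,-1]; return cv2.projectPoints(p.reshape(-1,1,3),np.zeros(3),np.zeros(3),c["mtx"],np.array([c["k1"],0,0,0]))[0].reshape(-1,2)
def crop(im,x0,y0,w,h,s): return cv2.resize(im[y0:y0+h,x0:x0+w,::-1],None,fx=s,fy=s,interpolation=cv2.INTER_CUBIC)
E
python3 - <<'E'
from h import *
t=cv2.imread("pics/top0.png")[:,:,::-1]; s=cv2.imread("pics/side0.png")[:,:,::-1]
a=crop(t,225,160,115,55,6.9); b=crop(s,255,185,100,95,4)
c=crop(t,150,235,55,50,4);d=crop(s,170,160,55,45,4)
H=np.zeros((600,800,3),np.uint8)
for i,x,y in((a,0,0),(b,0,379-160+0),):pass
a=cv2.resize(a,None,fx=.63,fy=.63)
H[:a.shape[0],:a.shape[1]]=a; H[:200,510:730]=c; H[:0]=0
H[210:210+380,:400]=b; 
H[300:480,510:730]=d
cv2.imwrite("pics/z0.png",H)
E
```

```text
(no output)
```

View pics/z0.png

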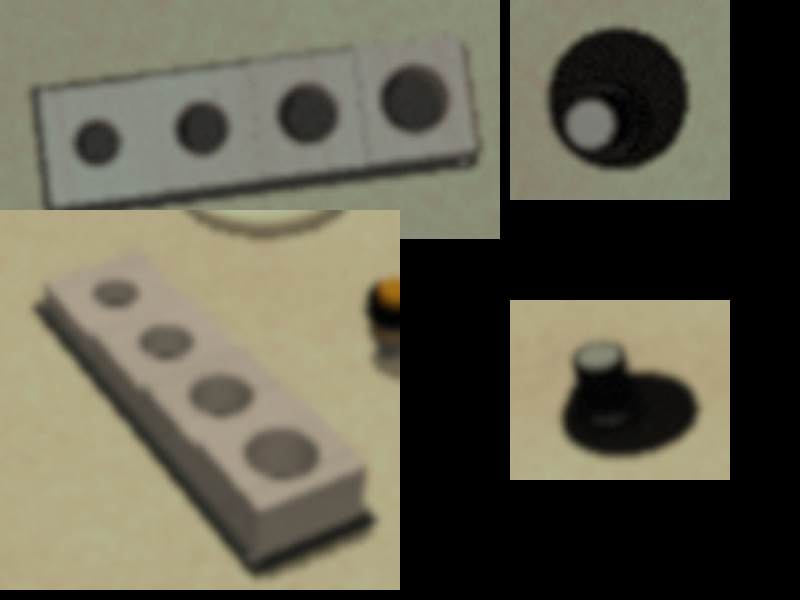

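```bash
cat >> h.py <<'E'
from scipy.optimize import least_squares
def blob(im,uv,r,dark=True,th=None):
    """centre of blob nearest uv, in window r px, threshold midway, upsampled; returns ellipse centre, axes"""
    u,v=np.round(uv).astype(int); g=cv2.cvtColor(im,cv2.COLOR_RGB2GRAY)[v-r:v+r+1,u-r:u+r+1]
    S=8; k=cv2.resize(g,None,fx=S,fy=S,interpolation=cv2.INTER_CUBIC)
    if th is None: th=cv2.threshold(k,0,255,cv2.THRESH_OTSU)[0]
    m=((k<th) if dark else (k>th)).astype(np.uint8)
    cs=cv2.findContours(m,cv2.RETR_EXTERNAL,cv2.CHAIN_APPROX_NONE)[0]
    c0=k.shape[0]/2
    cs=[c for c in cs if len(c)>40]
    c=min(cs,key=lambda c:np.hypot(*(c.reshape(-1,2).mean(0)-c0)))
    e=cv2.fitEllipse(c); p=(np.array(e[0])+.5)/S-.5+[u-r,v-r]
    return p,np.array(e[1])/S
Z=np.array([.024,.030,.036,.042]); Y=np.array([.09,.03,-.03,-.09])
SEED={"top":[(247.3,192.6),(271.4,189.4),(295.6,186),(320.2,182.5)],"side":[(284,205.75),(296.5,218),(310,231),(325.5,245.8)]}
def bores(x): # gauge x,y,yaw
    return np.c_[x[0]-np.sin(x[2])*Y,x[1]+np.cos(x[2])*Y,Z]
E
python3 - <<'E'
from h import *
im={n:cv2.imread(f"pics/{n}0.png")[:,:,::-1].copy() for n in CM}
px={}
for n in CM:
    px[n]=np.array([blob(im[n],s,9 if n=="top" else 10)[0] for s in SEED[n]])
    P=onz(n,px[n],Z); print(n,px[n].round(2).tolist(),[blob(im[n],s,9)[1].round(1).tolist() for s in SEED[n]]); print((P*1000).round(1).tolist())
for ns in(["top"],["side"],["top","side"]):
    f=lambda x:np.concatenate([(proj(n,bores(x))-px[n]).ravel() for n in ns])
    r=least_squares(f,[.6,0,0]); print(ns,r.x,f(r.x).round(2)); print((bores(r.x)*1000).round(1).tolist())
for n,s in(("top",(170,266)),("side",(192.5,174.5))):
    p,a=blob(im[n],s,8,False,75 if n=="top" else 75); print("lens",n,p,a,onz(n,[p],[.047])*1000)
p,a=blob(im["top"],(177,260),22,True); print("pad",p,a,onz("top",[p],[.004])*1000)
E
```

```text
side [[283.46, 205.57], [296.07, 217.73], [309.86, 230.99], [325.01, 245.62]] [[7.2, 11.3], [8.7, 13.6], [10.5, 16.1], [12.6, 18.2]]
[[617.6, 63.6, 24.0], [624.1, 4.1, 30.0], [630.6, -55.3, 36.0], [637.1, -115.1, 42.0]]
top [[246.85, 192.42], [270.96, 189.14], [295.24, 185.78], [319.79, 182.41]] [[10.4, 10.5], [12.0, 12.2], [13.6, 13.8], [15.1, 15.5]]
[[617.6, 64.3, 24.0], [623.8, 4.6, 30.0], [630.1, -54.9, 36.0], [636.4, -114.5, 42.0]]
['top'] [ 0.62701485 -0.02509994  0.10482836] [-0.02  0.02 -0.05 -0.02  0.03 -0.01  0.04  0.01]
[[617.6, 64.4, 24.0], [623.9, 4.7, 30.0], [630.2, -54.9, 36.0], [636.4, -114.6, 42.0]]
['side'] [ 0.62737711 -0.02563008  0.10824371] [-0.02 -0.05  0.   -0.02  0.02  0.05  0.    0.01]
[[617.7, 63.8, 24.0], [624.1, 4.2, 30.0], [630.6, -55.5, 36.0], [637.1, -115.1, 42.0]]
['top', 'side'] [ 0.62724707 -0.02533434  0.1066987 ] [ 0.08 -0.01  0.05 -0.09  0.12 -0.13  0.13 -0.16 -0.07 -0.12 -0.08 -0.08
 -0.11 -0.01 -0.18 -0.04]
[[617.7, 64.2, 24.0], [624.1, 4.5, 30.0], [630.4, -55.2, 36.0], [636.8, -114.8, 42.0]]
lens top [169.57682705 265.62409306] [11.69721508 11.86687756] [[442.37301743 251.71054824  47.        ]]
lens side [191.32272863 172.40089321] [16.7343235  20.01026154] [[443.20055452 256.85029256  47.        ]]
pad [176.4950161  259.24065208] [34.70355988 35.08612061] [[455.42824148 245.16027633   4.        ]]
```

>>> arm_command(rows="0 -33.6 -16.7 0 0 0 0; 0 -33.6 -16.7 0 0 0 0; 0 -33.6 -16.7 0 0 0 0; 0 -33.6 -16.7 0 0 0 0; 0 -33.6 -16.7 0 0 0 0", squeeze=40)

```text
time_s: 0.52
position: [0.3123, 0.3842, 0.2481]
tool_rot: [[-0.945, 0.327, -0.0], [0.327, 0.945, -0.0], [0.0, -0.0, -1.0]]
ft_force: [0.5, 0.7, 0.8]
grip_width: 0.0854
```

>>> arm_command(rows="0 -33.6 -16.7 0 0 0 0; 0 -33.6 -16.7 0 0 0 0; 0 -33.6 -16.7 0 0 0 0; 0 -33.6 -16.7 0 0 0 0; 0 -33.6 -16.7 0 0 0 0")

```text
time_s: 0.93
position: [0.4438, 0.2501, 0.2481]
tool_rot: [[-0.945, 0.328, -0.001], [0.328, 0.945, -0.0], [0.0, -0.0, -1.0]]
ft_force: [-0.0, 0.5, 0.1]
grip_width: 0.0853
```

>>> arm_command(rows="0 0 0 14 0 0 7; 0 0 0 14 0 0 7; 0 0 0 14 0 0 7; 0 0 0 14 0 0 7; 0 0 0 14 0 0 7")

```text
time_s: 1.35
position: [0.4428, 0.2516, 0.1774]
tool_rot: [[-0.581, 0.814, -0.001], [0.814, 0.581, -0.0], [0.0, -0.001, -1.0]]
ft_force: [-0.4, 0.1, -0.3]
grip_width: 0.0855
```

>>> arm_command(rows="0 0 0 14 0 0 7; 0 0 0 14 0 0 7; 0 0 0 0 0 0 7; 0 0 0 0 0 0 7; 0 0 0 0 0 0 2")

```text
time_s: 1.77
position: [0.4427, 0.2517, 0.1498]
tool_rot: [[-0.096, 0.995, -0.001], [0.995, 0.096, -0.0], [-0.0, -0.001, -1.0]]
ft_force: [-0.0, -1.3, 0.2]
grip_width: 0.0855
```

>>> arm_command(rows="0 0 0 0 0 0 0; 0 0 0 0 0 0 0")

```text
time_s: 1.93
position: [0.4428, 0.2517, 0.1501]
tool_rot: [[-0.104, 0.995, -0.0], [0.995, 0.104, -0.0], [-0.0, -0.0, -1.0]]
ft_force: [0.1, -0.4, 0.1]
grip_width: 0.0854
```

>>> arm_command(rows="0 0 0 28 0 0 0; 0 0 0 28 0 0 0; 0 0 0 28 0 0 0; 0 0 0 18 0 0 0; 0 0 0 9 0 0 0")

```text
time_s: 2.35
position: [0.442, 0.2514, 0.0372]
tool_rot: [[-0.104, 0.995, -0.003], [0.995, 0.104, -0.001], [-0.001, -0.004, -1.0]]
ft_force: [-0.5, 0.3, -0.5]
grip_width: 0.0852
```

>>> arm_command(rows="0.3 0 0 0 0 0 0; 0.5 0 0 0 0 0 0; 1 0 0 0 0 0 0; 1 0 0 0 0 0 0; 1 0 0 0 0 0 0")

```text
time_s: 2.77
position: [0.4433, 0.2519, 0.0406]
tool_rot: [[-0.103, 0.995, 0.002], [0.995, 0.103, 0.001], [0.0, 0.002, -1.0]]
ft_force: [-1.9, -0.6, 4.2]
grip_width: 0.0328
```

>>> arm_command(rows="1 0 0 0 0 0 0; 1 0 0 0 0 0 0; 1 0 0 0 0 0 0; 1 0 0 0 0 0 0; 1 0 0 0 0 0 0")

```text
time_s: 3.18
position: [0.4434, 0.2519, 0.0406]
tool_rot: [[-0.103, 0.995, 0.002], [0.995, 0.103, 0.001], [0.0, 0.002, -1.0]]
ft_force: [-2.1, -0.5, 5.9]
grip_width: 0.0327
```

>>> arm_command(rows="1 0 0 -5 0 0 0; 1 0 0 -15 0 0 0; 1 0 0 -20 0 0 0; 1 0 0 -20 0 0 0; 1 0 0 -20 0 0 0")

```text
time_s: 3.6
position: [0.4427, 0.2517, 0.1208]
tool_rot: [[-0.103, 0.995, 0.0], [0.995, 0.103, 0.0], [0.0, 0.0, -1.0]]
ft_force: [0.6, 0.9, -1.9]
grip_width: 0.0327
```

>>> arm_command(rows="1 -15 11 0 0 0 0; 1 -26 19.5 0 0 0 0; 1 -26 19.5 0 0 0 0; 1 -26 19.5 0 0 0 0; 1 -26 19.5 0 0 0 0")

```text
time_s: 4.02
position: [0.5444, 0.1413, 0.1201]
tool_rot: [[-0.103, 0.995, 0.001], [0.995, 0.103, 0.0], [-0.0, 0.001, -1.0]]
ft_force: [0.4, 1.5, -1.9]
grip_width: 0.033
```

>>> arm_command(rows="1 -26 19.5 0 0 0 0; 1 -26 19.5 0 0 0 0; 1 -21 16.2 0 0 0 0; 1 -12.7 10 0 0 0 0; 1 0 0 0 0 0 0")

```text
time_s: 4.43
position: [0.6191, 0.0612, 0.1196]
tool_rot: [[-0.099, 0.995, 0.002], [0.995, 0.099, -0.001], [-0.001, 0.001, -1.0]]
ft_force: [-1.6, -0.3, -1.4]
grip_width: 0.0326
```

>>> arm_command(rows="1 0 0 0 0 0 0; 1 0 0 0 0 0 0")

```text
time_s: 4.6
position: [0.6166, 0.0645, 0.1195]
tool_rot: [[-0.103, 0.995, -0.001], [0.995, 0.103, 0.0], [0.0, -0.001, -1.0]]
ft_force: [-0.2, 0.6, -2.0]
grip_width: 0.0326
```

Run:
```python
from h import *
im={n:eyes.get_image(n) for n in CM}
for n in CM: cv2.imwrite(f"pics/{n}1.png",im[n][:,:,::-1])
s=readout.observe(); print(s["position"],s["tool_rot"].round(4),s["ft_force"],s["q"])
c=[proj(n,s["position"])[0].astype(int) for n in CM]; print(c)
a=[crop(im[n],max(p[0]-45,0),max(p[1]-45,0),90,90,4.4) for n,p in zip(CM,c)]
cv2.imwrite("pics/z1.png",np.hstack(a))
```

```text
[0.61661011 0.06480267 0.11960891] [[-1.034e-01  9.946e-01 -3.000e-04]
 [ 9.946e-01  1.034e-01  1.000e-04]
 [ 2.000e-04 -3.000e-04 -1.000e+00]] [ 0.6757199   0.48804087 -0.74447399] [-4.92722037e+00  3.51270690e+01  7.34274871e+01  6.03030338e-03
  7.14615847e+01 -1.08659789e+01]
[array([282, 172]), array([243, 188])]
```

View pics/z1.png

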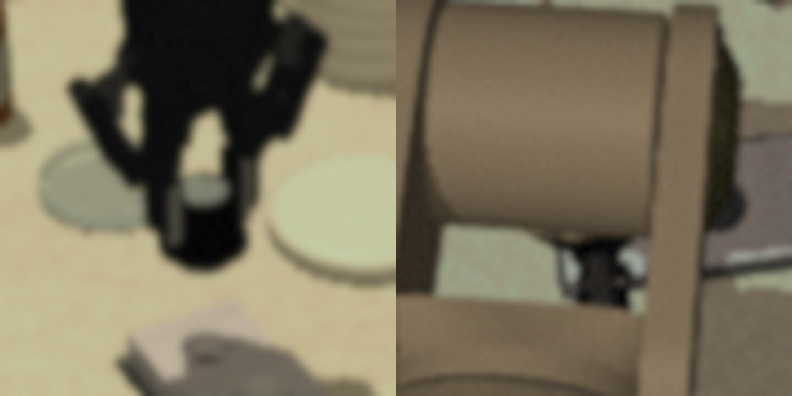

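Run:
```python
from h import *
A=cv2.imread("pics/side0.png")[:,:,::-1].copy();B=cv2.imread("pics/side1.png")[:,:,::-1].copy()
for th in(100,115,130):
    p,a=blob(A,(192.5+.5,174.5),7,False,th); print("pad",th,p,a,onz("side",[p],[.047])*1000)
for th in(70,85,100):
    p,a=blob(B,(284,170.5),6,False,th); print("hand",th,p,a,[ (onz("side",[p],[.1196+k])*1000).round(1).tolist() for k in(.006,.008)])
g=cv2.cvtColor(B,cv2.COLOR_RGB2GRAY)
print(cv2.cvtColor(A,cv2.COLOR_RGB2GRAY)[166:186,182:206]);print(g[164:192,270:298])
```

```text
pad 100 [193.23797894 171.05714798] [10.88165951 17.28819084] [[449.18619367 260.83825883  47.        ]]
pad 115 [193.37730408 170.79471827] [10.46503544 16.77531052] [[449.80403188 261.86871587  47.        ]]
pad 130 [191.58461952 173.37542963] [2.45794225 6.11452055] [[442.77593952 252.2489314   47.        ]]
hand 70 [282.56440067 168.14284372] [10.61784267 11.61394501] [[[620.2, 71.4, 125.6]], [[619.1, 68.6, 127.6]]]
hand 85 [282.52382565 167.88825083] [10.07856655 11.11854076] [[[620.5, 72.4, 125.6]], [[619.4, 69.6, 127.6]]]
hand 100 [282.47261715 167.55887818] [ 9.49669838 10.5265913 ] [[[620.9, 73.6, 125.6]], [[619.8, 70.9, 127.6]]]
[[165 166 165 165 165 165 164 165 166 167 167 165 165 164 165 165 166 166
  166 168 167 169 168 169]
 [167 167 165 165 165 164 165 163 165 165 165 164 164 163 164 164 165 165
  166 167 168 168 168 168]
 [164 164 164 165 164 164 163 162 163 163 161 160 162 162 162 164 164 165
  165 166 165 167 168 167]
 [165 164 163 163 164 161 159 157 155 155 151 150 152 154 156 159 162 165
  165 165 165 165 165 165]
 [162 163 163 162 161 156 149 141 138 138 134 131
[... 4144 characters left out ...]
186 185 182 171 151 127 100  73  46  27  16  16  13  12  13  17  24  40
   66  98 127 151 169 181 184 186 185 184]
 [187 185 184 180 174 164 147 123  94  68  50  43  40  36  38  46  61  86
  115 143 165 176 180 184 186 186 186 185]
 [186 185 184 184 184 181 174 161 141 118 101  92  88  85  86  98 114 136
  156 172 182 184 185 186 186 186 185 184]
 [186 185 184 185 186 185 183 179 169 158 148 143 142 140 140 148 159 170
  177 183 185 185 186 185 186 185 184 184]
 [185 186 185 184 185 184 184 183 181 178 174 173 173 173 173 176 180 182
  185 184 183 184 185 185 185 184 184 184]
 [184 184 184 184 185 184 184 183 183 184 183 184 183 182 182 184 185 185
  185 184 183 184 185 185 184 184 184 185]]
```

>>> arm_command(rows="1 -0.9 1 10 0 0 0; 1 0 0 18 0 0 0; 1 0 0 14 0 0 0; 1 0 0 8 0 0 0; 1 0 0 2 0 0 0")

```text
time_s: 5.12
position: [0.6174, 0.0635, 0.0655]
tool_rot: [[-0.103, 0.995, -0.003], [0.995, 0.103, 0.0], [0.001, -0.003, -1.0]]
ft_force: [-0.7, -0.1, -2.1]
grip_width: 0.0325
```

>>> arm_command(rows="1 0 0 0 0 0 0; 1 0 0 0.6 0 0 0; 1 0 0 0.6 0 0 0; 1 0 0 0.6 0 0 0; 1 0 0 0.6 0 0 0")

```text
time_s: 5.53
position: [0.6185, 0.0631, 0.0654]
tool_rot: [[-0.102, 0.995, 0.001], [0.995, 0.102, -0.0], [-0.0, 0.001, -1.0]]
ft_force: [-0.6, -0.1, -2.3]
grip_width: 0.0325
```

>>> arm_command(rows="1 0 0 0.6 0 0 0; 1 0 0 0.6 0 0 0; 1 0 0 0.6 0 0 0; 1 0 0 0 0 0 0")

```text
time_s: 5.87
position: [0.6183, 0.0631, 0.063]
tool_rot: [[-0.102, 0.995, -0.0], [0.995, 0.102, 0.0], [0.0, -0.0, -1.0]]
ft_force: [-0.6, -0.7, -1.0]
grip_width: 0.033
```

>>> arm_command(rows="1 0 0 0.7 0 0 0; 1 0 0 0.7 0 0 0; 1 0 0 0.7 0 0 0; 1 0 0 0 0 0 0")

```text
time_s: 6.2
position: [0.6183, 0.0631, 0.0608]
tool_rot: [[-0.102, 0.995, -0.0], [0.995, 0.102, 0.0], [0.0, -0.0, -1.0]]
ft_force: [-0.2, -0.0, -1.3]
grip_width: 0.0328
```

>>> arm_command(rows="1 0 0 0.7 0 0 0; 1 0 0 0.7 0 0 0; 1 0 0 0 0 0 0")

```text
time_s: 6.45
position: [0.6184, 0.0632, 0.0606]
tool_rot: [[-0.102, 0.995, 0.001], [0.995, 0.102, -0.0], [-0.0, 0.001, -1.0]]
ft_force: [-3.6, 0.0, 7.0]
grip_width: 0.0322
```

```bash
cat >> h.py <<'E'
def flange(im,c,z,th,name):
    """edge of the flange's underside at height z near world xy c: sample gray along rays outward, lower arc"""
    g=cv2.cvtColor(im,cv2.COLOR_RGB2GRAY).astype(np.float32); pts=[]
    o=ray("side",[(280,210)])[0]; a0=np.arctan2(o[1]-c[1],o[0]-c[0])
    for a in a0+np.radians(np.arange(-70,71,5)):
        rr=np.arange(.016,.034,.0002); P=np.c_[c[0]+rr*np.cos(a),c[1]+rr*np.sin(a),0*rr+z]
        uv=proj("side",P).astype(np.float32); v=cv2.remap(g,uv[:,:1],uv[:,1:],cv2.INTER_LINEAR).ravel()
        i=np.argmax(v>th)
        if i>0: pts.append((np.degrees(a-a0),rr[i]*1000,P[i,0],P[i,1]))
    return np.array(pts)
E
python3 - <<'E'
from h import *
im=eyes.get_image("side"); cv2.imwrite("pics/side2.png",im[:,:,::-1])
s=readout.observe(); p=s["position"]; print(p,s["ft_force"])
pt=flange(im,p[:2],p[2]-.0266,45,"")
print(pt[:,:2].round(1).tolist())
f=lambda x:np.hypot(pt[:,2]-x[0],pt[:,3]-x[1])-.024
r=least_squares(f,p[:2],loss="soft_l1",f_scale=.001); print(r.x, r.fun.round(4))
u=proj("side",p)[0].astype(int); cv2.imwrite("pics/z2.png",crop(im,u[0]-40,u[1]-35,80,90,6))
E
```

```text
[0.61836188 0.06319704 0.06060246] [-2.76156096  0.9673971   6.19428941]
[[-70.0, 19.0], [-65.0, 19.2], [-60.0, 19.6], [-55.0, 20.0], [-50.0, 20.4], [-45.0, 20.6], [-40.0, 20.6], [-35.0, 20.6], [-30.0, 20.8], [-25.0, 20.8], [-20.0, 21.0], [-15.0, 21.2], [-10.0, 21.2], [-5.0, 21.2], [0.0, 21.2], [5.0, 21.2], [10.0, 21.4], [15.0, 21.4], [20.0, 21.2], [25.0, 21.2], [30.0, 21.0], [35.0, 21.0], [40.0, 20.8], [45.0, 21.0], [50.0, 21.2], [55.0, 21.4], [60.0, 21.4], [65.0, 21.6], [70.0, 21.8]]
[0.62023528 0.0663356 ] [-0.003  -0.0026 -0.0019 -0.0013 -0.0007 -0.0004 -0.0002 -0.0001  0.0002
  0.0003  0.0006  0.0008  0.0009  0.0008  0.0008  0.0008  0.0009  0.0008
  0.0005  0.0003 -0.     -0.0002 -0.0006 -0.0007 -0.0007 -0.0007 -0.001
 -0.0011 -0.0012]
```

View pics/z2.png

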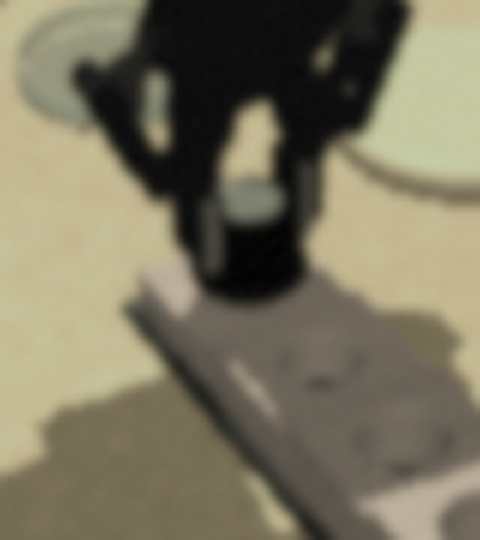

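>>> arm_command(rows="1 0 0 -6 0 0 0; 1 0 0 -9 0 0 0; 1 -10 -0.1 0 0 0 0; 1 -20 -0.1 0 0 0 0; 1 -18 -0.1 0 0 0 0")

```text
time_s: 6.92
position: [0.6232, 0.0143, 0.075]
tool_rot: [[-0.103, 0.995, 0.001], [0.995, 0.103, -0.0], [-0.001, 0.001, -1.0]]
ft_force: [0.5, -0.8, -2.2]
grip_width: 0.0326
```

>>> arm_command(rows="1 -8 0 0 0 0 0; 1 -3.1 0 0 0 0 0; 1 0 0 0 0 0 0; 1 0 0 0 0 0 0; 1 0 0 0 0 0 0")

```text
time_s: 7.33
position: [0.624, 0.0051, 0.0746]
tool_rot: [[-0.103, 0.995, -0.0], [0.995, 0.103, 0.0], [0.0, -0.0, -1.0]]
ft_force: [-0.4, -0.0, -0.6]
grip_width: 0.0326
```

>>> arm_command(rows="1 -0.7 0.1 2 0 0 0; 1 0 0 2.5 0 0 0; 1 0 0 1 0 0 0; 1 0 0 0.5 0 0 0; 1 0 0 0.5 0 0 0")

```text
time_s: 7.75
position: [0.6242, 0.0038, 0.068]
tool_rot: [[-0.102, 0.995, -0.0], [0.995, 0.102, 0.0], [0.0, -0.0, -1.0]]
ft_force: [0.0, 0.2, -1.5]
grip_width: 0.0323
```

>>> arm_command(rows="1 0 0 0.7 0 0 0; 1 0 0 0.7 0 0 0; 1 0 0 0.5 0 0 0; 1 0 0 0 0 0 0; 1 0 0 0 0 0 0")

```text
time_s: 8.17
position: [0.6244, 0.0036, 0.0665]
tool_rot: [[-0.102, 0.995, 0.0], [0.995, 0.102, -0.0], [-0.0, 0.0, -1.0]]
ft_force: [-1.1, -0.6, 0.7]
grip_width: 0.0326
```

>>> arm_command(rows="1 0 0 0.7 0 0 0; 1 0 0 0.7 0 0 0; 1 0 0 0 0 0 0; 1 0 0 0 0 0 0")

```text
time_s: 8.5
position: [0.6243, 0.004, 0.0647]
tool_rot: [[-0.102, 0.995, 0.0], [0.995, 0.102, 0.001], [0.001, 0.0, -1.0]]
ft_force: [-0.3, 2.6, 1.1]
grip_width: 0.0326
```

>>> arm_command(rows="1 0.6 0 0.5 0 0 0; 1 0 0 0.7 0 0 0; 1 0 0 0.7 0 0 0; 1 0 0 0 0 0 0")

```text
time_s: 8.83
position: [0.6241, 0.0042, 0.0625]
tool_rot: [[-0.102, 0.995, -0.001], [0.995, 0.102, 0.0], [0.0, -0.001, -1.0]]
ft_force: [-0.2, 0.8, -2.1]
grip_width: 0.0329
```

>>> arm_command(rows="1 0 0 0.8 0 0 0; 1 0 0 0.8 0 0 0; 1 0 0 0.8 0 0 0; 1 0 0 0 0 0 0")

```text
time_s: 9.17
position: [0.6242, 0.0042, 0.0603]
tool_rot: [[-0.102, 0.995, -0.0], [0.995, 0.102, 0.0], [0.0, -0.0, -1.0]]
ft_force: [-0.3, 0.9, -1.9]
grip_width: 0.0331
```

>>> arm_command(rows="1 0.2 0 0.8 0 0 0; 1 0 0 0.8 0 0 0; 1 0 0 0.8 0 0 0; 1 0 0 0.6 0 0 0; 1 0 0 0 0 0 0")

```text
time_s: 9.58
position: [0.6241, 0.0044, 0.0573]
tool_rot: [[-0.102, 0.995, -0.0], [0.995, 0.102, -0.0], [-0.0, -0.0, -1.0]]
ft_force: [-0.0, 0.1, -1.2]
grip_width: 0.0328
```

>>> arm_command(rows="1 0 0 0.7 0 0 0; 1 0 0 0.7 0 0 0; 1 0 0 0.7 0 0 0; 1 0 0 0 0 0 0")

```text
time_s: 9.92
position: [0.6242, 0.0044, 0.0566]
tool_rot: [[-0.102, 0.995, 0.001], [0.995, 0.102, -0.0], [-0.0, 0.001, -1.0]]
ft_force: [-4.4, -0.5, 8.1]
grip_width: 0.0326
```

>>> arm_command(rows="1 0 0 -0.8 0 0 0; 1 0 0 0 0 0 0; 0.45 0 0 0 0 0 0; 0.3 0 0 0 0 0 0; 0.1 0 0 0 0 0 0")

```text
time_s: 10.33
position: [0.6243, 0.0044, 0.0561]
tool_rot: [[-0.102, 0.995, -0.0], [0.995, 0.102, 0.0], [0.0, -0.0, -1.0]]
ft_force: [0.3, -0.8, -0.5]
grip_width: 0.0674
```

>>> arm_command(rows="0 0 0 0 0 0 0; 0 0 0 0 0 0 0; 0 0 0 0 0 0 0; 0 0 0 0 0 0 0; 0 0 0 0 0 0 0")

```text
time_s: 10.75
position: [0.6242, 0.0044, 0.0562]
tool_rot: [[-0.102, 0.995, 0.0], [0.995, 0.102, -0.0], [-0.0, 0.0, -1.0]]
ft_force: [0.3, 0.1, 0.6]
grip_width: 0.0856
```

>>> arm_command(rows="0 0 0 -10 0 0 0; 0 0 0 -25 0 0 0; 0 0 0 -30 0 0 0; 0 0 0 -35 0 0 0; 0 0 0 -30 0 0 0")

```text
time_s: 11.17
position: [0.6242, 0.0044, 0.1892]
tool_rot: [[-0.102, 0.995, 0.002], [0.995, 0.102, -0.0], [-0.0, 0.002, -1.0]]
ft_force: [-0.3, -0.1, 0.1]
grip_width: 0.0854
```

>>> arm_command(rows="0 30 -20 0 0 0 0; 0 30 -30 0 0 0 0; 0 30 -30 0 0 0 0; 0 30 -30 0 0 0 0; 0 30 -30 0 0 0 0")

```text
time_s: 11.58
position: [0.4702, 0.1383, 0.187]
tool_rot: [[-0.102, 0.995, 0.001], [0.995, 0.102, 0.0], [0.0, 0.001, -1.0]]
ft_force: [-0.1, 1.0, -0.2]
grip_width: 0.0856
```

>>> arm_command(rows="0 30 -20 0 0 0 0; 0 30 -20 0 0 0 0; 0 25 0 0 0 0 0; 0 0 0 0 0 0 0; 0 0 0 0 0 0 0")

```text
time_s: 12.0
position: [0.4232, 0.2187, 0.187]
tool_rot: [[-0.105, 0.994, 0.001], [0.994, 0.105, 0.0], [0.0, 0.001, -1.0]]
ft_force: [0.5, 0.1, -0.7]
grip_width: 0.0853
```

Run:
```python
from h import *
im={n:eyes.get_image(n) for n in CM}
H=np.hstack([crop(im["side"],255,175,100,105,4),crop(im["top"],225,145,100,105,4)])
cv2.imwrite("pics/z3.png",H)
p,a=blob(im["top"],proj("top",[.6241,.0044,.063])[0],5,False,85); print(p,a,onz("top",[p],[.063])*1000)
print(readout.observe()["position"],readout.observe()["ft_force"])
```

```text
[271.1166296  187.10964775] [11.40055847 11.53914738] [[624.60700261   3.98156503  63.        ]]
[0.42375184 0.21741233 0.18658733] [ 0.51335393 -0.26338196  0.45049055]
```

View pics/z3.png

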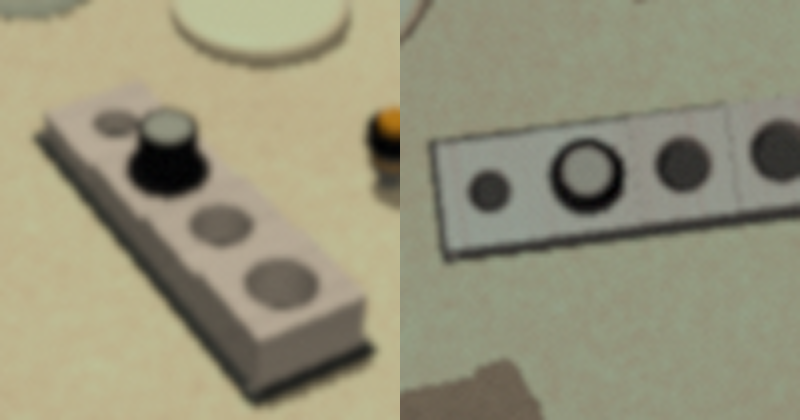

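The side crop shows the adapter upright at about (168,150) in the second bore, with its flange flush on the tread. The top crop shows it concentric there, at about (587,175). The gripper is clear.

```bash
python3 -c "
from rig import env; print(env.close_job())"
```

```text
the job is handed in; nothing more can be done
None
```

The adapter from the pad fits bore 2 (the 30 mm spigot size), and I left it there, fully home and released. The job is handed in at about 12 s on the robot's clock; no verdict was reported.

- **Bore 1:** I set the spigot on the mouth at about 8 N. It stopped at tread height and did not enter.
- **Bore 2:** The chamfer guided it in. I moved the tool about 0.6 mm towards +y to follow the side force, and it then slid down freely. It stopped at about 8–9 N, 10.0 mm below where it would have touched the tread, which means the flange is seated.
- **Last checks:** After release, the top view puts the lens centre at (624.6, 4.0) mm. The bore centre measured (624.1, 4.5) mm, so they agree to under 1 mm. Both views show it upright with the flange on the tread, and the arm was parked clear with no contact force.
- **Disagreements:** The two cameras differed by about 0.5 mm on the bores. My flange-edge fit from the side picture was off by a few millimetres because of blur, so I did not use it and relied on the chamfer and the measured forces instead.
- **Not checked:** I did not re-measure the tray adapters or the bystanders afterwards. The arm never went near the tray, and no unexpected contact force showed on the way.

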